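# Nest the lamp housings in the packing cradle and latch them

### The job

The three aluminium lamp housings lie in a row on their sides in the packing cradle. Push them along the cradle so that they nest fully into one another and the stack stands right up against the end stop, then turn the black knob of the latch all the way to its end stop so that its bar lies across the cradle behind the stack. Leave the other things on the bench where they are.

Things in the scene. Friction and masses are not known exactly. Their poses are not given: they have to be found in the camera images.
- cradle: dark steel V-shaped packing cradle fixed to the bench, 400 mm long, 90 mm wide, side edges 36 mm high, V bottom line 10 mm above the bench along its x at y = 0. Origin on the bench at the middle of its length; x points along the cradle towards the end stop, y to the side where the latch stands. The other end is open
- stop_face (a point): point on the cradle's end stop plate (leaning plate, 96 mm wide, up to about 110 mm high), where the centre of the mouth of a housing comes when it touches the stop; axes as the cradle's
- housing_a: lamp housing, plain tapered aluminium cup lying on its side in the cradle, mouth towards the end stop, closed foot away from it: the one nearest the end stop of three alike. 85 mm long, mouth 94 mm across, wall 3 mm, 0.2 kg. Origin: centre of the outer foot face, 44 mm above the bench. x along the cradle to the end stop, z up; the cup's own axis rises 0.228 rad from x, mouth higher than foot
- housing_a_rim (a point): centre of the mouth of housing_a. The top of the mouth is 109 mm above the bench as it lies
- housing_b: lamp housing, plain tapered aluminium cup lying on its side in the cradle, mouth towards the end stop, closed foot away from it: the middle one of three alike. 85 mm long, mouth 94 mm across, wall 3 mm, 0.2 kg. Origin: centre of the outer foot face, 44 mm above the bench. x along the cradle to the end stop, z up; the cup's own axis rises 0.228 rad from x, mouth higher than foot
- housing_b_rim (a point): centre of the mouth of housing_b. Every housing has a solid base 22 mm thick: nested, two housings sit 22 mm apart along the axis, the later one over the earlier one's foot
- housing_c: lamp housing, plain tapered aluminium cup lying on its side in the cradle, mouth towards the end stop, closed foot away from it: the one farthest from the end stop of three alike. 85 mm long, mouth 94 mm across, wall 3 mm, 0.2 kg. Origin: centre of the outer foot face, 44 mm above the bench. x along the cradle to the end stop, z up; the cup's own axis rises 0.228 rad from x, mouth higher than foot
- housing_c_rim (a point): centre of the mouth of housing_c. The foot face of every housing is a flat disc 40 mm across with a rounded shoulder; its upper edge is 63 mm above the bench
- latch (a joint): swing latch on a steel post beside the cradle: a steel bar under a black knob, turning about the vertical. 0 = open, bar along the cradle's outer side, pointing away from the stop. Grows anticlockwise from above to its end stop at 1.45 rad, where the bar lies straight across the cradle about 10 mm behind the finished stack's foot. It stays where it is left
- latch_grip (a point): middle of the knob's grip, on the turning axis, 77 mm above the bench: an upright black block 46 mm long (along the bar), 14 mm thick, 61 to 93 mm above the bench. Its x equals cradle x at joint 0 and turns with the latch; the bar points 3.262 rad anticlockwise from its x
- latch_bar_end (a point): tip of the latch bar, 104 mm from the turning axis; the bar is 14 mm wide and lies 47 to 59 mm above the bench
- multimeter: hand multimeter, 130 x 70 x 35 mm, lying flat; origin under its centre, x along its length (not part of the job)
- screwdriver: screwdriver lying on the bench, along its x (not part of the job)
- paste_jar: white jar, diameter 60 mm, 60 mm high, standing; origin under its centre (not part of the job)
- power_module: steel power supply module, 160 x 95 x 50 mm; origin under its centre, x along its length (not part of the job)
- power_strip: white socket strip, 170 x 50 x 31 mm; origin under its centre, x along its length (not part of the job)
- wrench: wrench lying on the bench, along its x (not part of the job)
- mug: white mug, diameter 80 mm, 90 mm high, handle at +y; origin under its centre (not part of the job)
Things that resemble listed ones, but are neither listed nor needed, are in the scene too. Leave any pink or red look-alike of the housing_b alone.

How it is judged:
By the outcome, as a careful person would: the job done as asked, in the order asked, and still so for the second after the job is handed in, with the robot touching nothing.
It also fails if it takes over 56 s, if anything falls off the work surface, if the arm or the gripper's body presses on something with over 40 N, if the wrist force passes 120 N, or if a joint passes its speed limit or range.

### The arm

A 7-joint arm with a two-finger parallel gripper is mounted at the origin on the work surface. World frame = base frame: x ahead of the robot, y to its left, z up, the work surface at z = 0. Lengths are in m, angles in rad, forces in N, time in s.
With the tool pointing down it reaches from about 0.35 to 0.9 m from the base axis. Payload 19.9 kg.
Tool frame: the origin (TCP) lies between the finger pads; the fingertips stand 19 mm ahead of it and the grasp point (between the pads) is the TCP; z points along the fingers, y is the direction in which the jaws open and shut (so a half turn about z gives the same grasp; the last joint's range is limited). The gripper opens to 94 mm and grips with 3 to 60 N. Pads are 16 mm wide; open, the fingers measure 119 mm over their backs; the gripper's body (75 mm by 177 mm) begins 78 mm behind the grasp point.
Start: joints at [-1.179, 0.417, -0.01, 1.614, 0.005, 1.111, -0.053], TCP at [0.263, 0.567, 0.224] pointing down, gripper open.
Joint ranges: [-2.81, 2.81], [-0.39, 2.02], [-1.27, 1.25], [0.06, 2.57], [-1.19, 4.33], [0.19, 2], [-2.82, 2.82]. Speed limits (rad/s): [1.89, 1.89, 2.39, 2.39, 3.01, 3.01, 3.01].

### API

Orientations are given as a 3x3 rotation matrix whose columns are the frame's x, y, z axes.
In Python, from rig import robot gives the robot as it stands. Calls block until the motion is done:
- robot.move_ptp(position, orientation): joint-space move of the TCP to a pose.
- robot.move_linear(position, velocity=0.15, frame=None, threshold=None): straight line of the TCP; frame=None keeps the orientation; velocity is the mean speed in m/s. With threshold (N) it stops when the force on the tool has changed by that much, and returns True; else False.
- robot.goto_joints(angles): joint-space move.
- robot.gripper_to(opening): finger opening in m; the grip force is fixed at half the most; returns when the fingers have stopped.
- robot.pause(seconds).
- robot.ik(position, orientation): joint angles nearest the present ones, or None.
- robot.get_state(): the state.
- robot.grab_frame(name): name is "scene" or "top" or "wrist"; returns the picture (400x640x3 uint8, red, green, blue); there is no depth.
- robot.camera_info(name): a dict with "fx", "fy", "cx", "cy" (pixels), "rvec" (rotation vector, rad) and "tvec" (3), from world to camera coordinates, as OpenCV has them. Camera axes: x right, y down, z forward; pixel columns grow to the right and rows downward; lengths in m; the calibration is good to about 2 mm. The wrist camera is an equidistant fisheye: a pixel r from the principal point sees the ray r / f radians off the axis. A picture is of the moment at which its call begins: read the wrist's pose just before it. camera_info takes no time and is no camera call; for the wrist camera it gives the pose at the moment of the call.
A pose or a line that the arm cannot do raises robot.PlanningError and nothing moves.
- robot.sign_off(): hands the job in, once; it reports no verdict.
The state is a dict: "time": time; "qpos": joint angles; "joint_vel": joint speeds; "effort": joint torques, N m; "ee_pos": TCP position; "tool_rot": TCP orientation; "force": force on the tool from outside, world axes, zero at the start; "moment": the same for the moment, N m; "opening": finger opening in m.
Only numpy, scipy, OpenCV 4.12 (cv2) and the standard library are available. Lean on these libraries where they do the work, as an engineer would, in place of code of your own. Each camera call takes 0.05 s, during which the arm holds its last target.

## Working session

There is one attempt and no reset: what is moved stays moved. The work goes in short steps, each a Python script; the robot and the scene stay as the last script left them, time stands still between calls to the robot, and variables do not carry over. Pictures are saved under pics/ and viewed, and the job is handed in when it is done.

```bash
ls; mkdir -p pics; python3 - <<'E'
from rig import robot
import cv2
for n in("scene","top","wrist"):
    print(n,robot.camera_info(n))
    cv2.imwrite(f"pics/{n}0.png",robot.grab_frame(n)[:,:,::-1])
print(robot.get_state())
E
```

```text
pics
scene {'fx': 385.1075585403018, 'fy': 385.1075585403018, 'cx': 314.36357245806545, 'cy': 199.01862139452044, 'rvec': array([ 2.03633724,  1.46154883, -0.56701024]), 'tvec': array([-0.15475307, -0.34467142,  1.834881  ])}
top {'fx': 442.33391769165644, 'fy': 442.33391769165644, 'cx': 318.97168488709383, 'cy': 190.73019991810952, 'rvec': array([ 2.03810729, -2.16881102,  0.24419675]), 'tvec': array([0.01323583, 0.55652708, 1.30084696])}
wrist {'fx': 309.70691628693146, 'fy': 309.70691628693146, 'cx': 326.524750219991, 'cy': 201.20185798186307, 'rvec': array([-2.44538571, -1.56417099, -0.2153701 ]), 'tvec': array([-0.62518966, -0.02855769,  0.39113097])}
{'time': 0.15, 'qpos': array([-1.17850534,  0.41780714, -0.01029164,  1.61400567,  0.00470694,
        1.11066641, -0.05300888]), 'joint_vel': array([-8.42401231e-04, -9.57367207e-05, -1.17379489e-03, -1.88251548e-03,
        3.00739168e-04, -4.46501105e-04,  2.33478758e-04]), 'effort': array([ 2.02041432e-03, -8.51528192e+01,  6.39055520e-01, -4.26121795e+01,
       -4.88434592e-02,  1.73096621e-02,  3.50164612e-05]), 'ee_pos': array([0.26260565, 0.56688118, 0.22400029]), 'tool_rot': array([[-9.07375253e-01,  4.20321389e-01, -2.83689830e-04],
       [ 4.20321476e-01,  9.07374890e-01, -8.15577846e-04],
       [-8.53917844e-05, -8.59276082e-04, -9.99999627e-01]]), 'force': array([-0.18546665, -0.12192836, -0.20384781]), 'moment': array([0.0474408 , 0.0359021 , 0.02310903]), 'opening': 0.0944600303404562}
```

View pics/scene0.png

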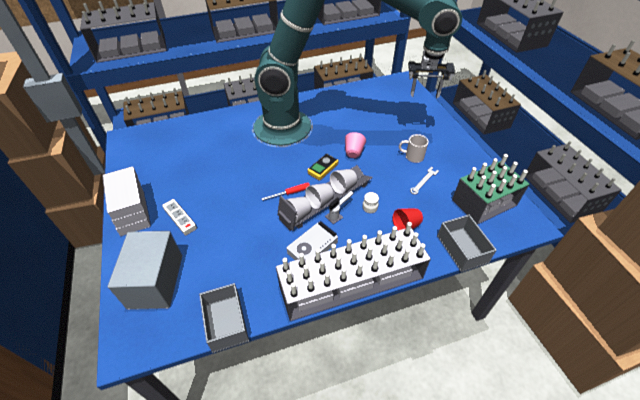

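View pics/top0.png

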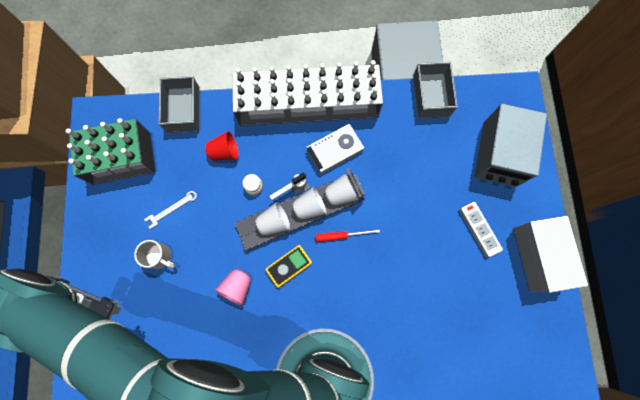

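```bash
python3 - <<'E'
import cv2
a=cv2.imread("pics/top0.png")[160:260,225:375]
cv2.imwrite("pics/top0c.png",cv2.resize(a,None,fx=5.3,fy=5.3,interpolation=cv2.INTER_CUBIC))
a=cv2.imread("pics/scene0.png")[155:240,260:390]
cv2.imwrite("pics/scene0c.png",cv2.resize(a,None,fx=6,fy=6,interpolation=cv2.INTER_CUBIC))
E
```

```text
(no output)
```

View pics/top0c.png

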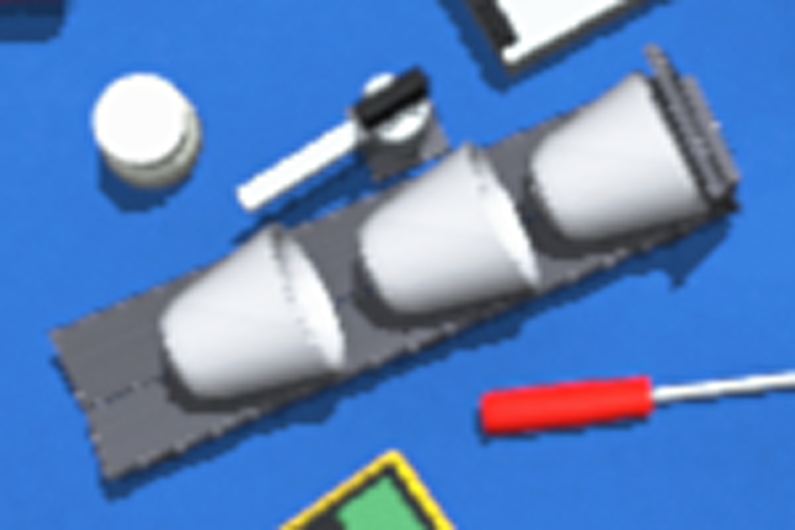

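View pics/scene0c.png

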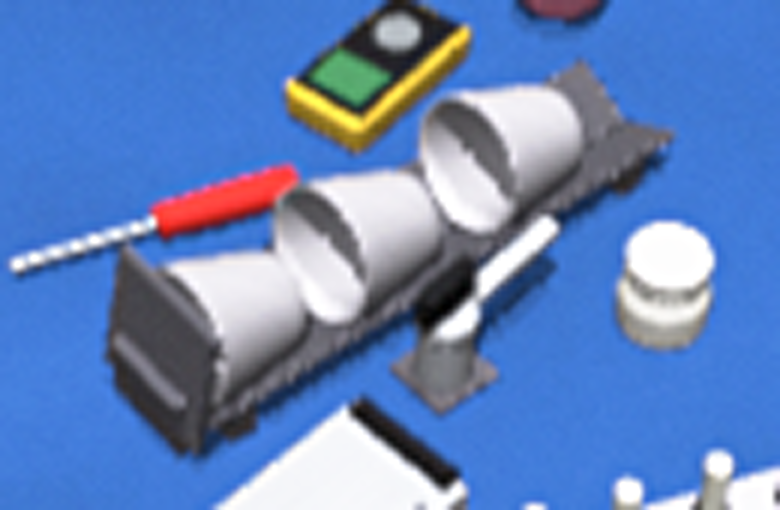

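```bash
cat > h.py <<'E'
import numpy as np, cv2
from rig import robot
def bp(ci,u,v,z,fish=False):
    R,_=cv2.Rodrigues(np.array(ci["rvec"])); t=np.array(ci["tvec"])
    x=np.array([(u-ci["cx"])/ci["fx"],(v-ci["cy"])/ci["fy"]])
    if fish:
        r=np.linalg.norm(x); d=np.r_[x/r*np.sin(r),np.cos(r)]
    else: d=np.r_[x,1]
    d=R.T@d; o=-R.T@t
    return o+d*(z-o[2])/d[2]
E
python3 - <<'E'
from h import *
ci=robot.camera_info("top")
f=lambda x,y,z,n:print(n,bp(ci,225+(x+.5)/5.3-.5,160+(y+.5)/5.3-.5,z).round(4))
f(52,333,.036,"L corner"); f(108,478,.036,"R corner"); f(95,402,.01,"bottom")
f(735,205,.036,"stop R corner")
f(652,48,.11,"stop top L"); 
f(738,185,.1,"stop top R?")
f(358,113,.093,"knob1");f(425,80,.093,"knob2");f(245,198,.055,"bartip")
f(165,340,.06,"c foot");f(362,255,.06,"b foot");f(532,190,.06,"a foot")
f(272,228,.08,"c rim L");f(342,362,.08,"c rim R")
E
```

```text
L corner [0.4783 0.2459 0.036 ]
R corner [0.3919 0.2153 0.036 ]
bottom [0.4398 0.2261 0.01  ]
stop R corner [ 0.5296 -0.1587  0.036 ]
stop top L [ 0.6082 -0.111   0.11  ]
stop top R? [ 0.5279 -0.1541  0.1   ]
knob1 [0.5849 0.0583 0.093 ]
knob2 [0.602 0.019 0.093]
bartip [0.5477 0.1284 0.055 ]
c foot [0.4662 0.1768 0.06  ]
b foot [0.5087 0.0617 0.06  ]
a foot [ 0.5409 -0.0389  0.06  ]
c rim L [0.5237 0.1112 0.08  ]
c rim R [0.4443 0.0749 0.08  ]
```

```bash
cat >> h.py <<'E'
YAW=-1.222; O=np.array([0.503,0.0426,0])
def W(p,yaw=None):
    y=YAW if yaw is None else yaw
    c,s=np.cos(y),np.sin(y)
    return O+np.array([[c,-s,0],[s,c,0],[0,0,1]])@np.array(p,float)
def C(p):
    c,s=np.cos(YAW),np.sin(YAW)
    return np.array([[c,s,0],[-s,c,0],[0,0,1]])@(np.array(p)-O)
def tool(tilt=0.,yaw=0.,sgn=1):
    a=YAW+yaw
    xc=np.array([np.cos(a),np.sin(a),0]); yc=np.array([-np.sin(a),np.cos(a),0])
    z=np.sin(tilt)*xc-np.cos(tilt)*np.array([0,0,1]); y=sgn*yc
    return np.c_[np.cross(y,z),y,z]
def save(n,name):
    im=robot.grab_frame(n); cv2.imwrite(f"pics/{name}.png",im[:,:,::-1]); return im
E
python3 - <<'E'
from h import *
for s in(1,-1):
    for n,p,t,y in(("view",[-.15,0,.25],0,0),("push0",[-.21,0,.06],.228,0),("push1",[.05,0,.06],.228,0),("k0",[.034,.083,.082],0,0),("k1",[.034,.083,.082],0,1.45)):
        q=robot.ik(W(p),tool(t,y,s)); print(s,n,None if q is None else np.round(q,2))
E
```

```text
1 view [-0.77  0.15  0.35  1.93 -0.06  1.08 -0.04]
1 push0 [-0.97  0.48  0.32  2.04  0.11  0.73 -0.41]
1 push1 [-0.55  0.48  0.44  2.06  0.04  0.59  0.16]
1 k0 [-0.49  0.58  0.49  1.82 -0.36  0.83  0.53]
1 k1 [-0.24  0.54  0.16  1.81 -0.11  0.81  1.77]
-1 view [ 0.48  0.29 -1.08  1.89  0.28  1.13  2.78]
-1 push0 [-0.5   0.47 -0.25  2.02  0.46  0.8   2.42]
-1 push1 [-1.    0.75  1.08  2.08 -0.69  0.71 -2.33]
-1 k0 [-0.86  0.84  1.08  1.83 -0.86  1.04 -2.22]
-1 k1 [-0.57  0.61  0.61  1.82 -0.45  0.85 -1.09]
```

```bash
python3 - <<'E'
from h import *
robot.gripper_to(0.0)
robot.move_ptp(W([-.1,0.0,.30]),tool(0))
ci=robot.camera_info("wrist"); save("wrist","w1"); 
import pickle; pickle.dump(ci,open("w1.pkl","wb"))
R,_=cv2.Rodrigues(ci["rvec"]); print("cam in cradle",C(-R.T@ci["tvec"]),robot.get_state()["time"],robot.get_state()["ee_pos"])
E
```

```text
cam in cradle [-1.80484763e-01  3.22128420e-04  4.59942091e-01] 3.375 [0.46863323 0.13772608 0.299699  ]
```

View pics/w1.png

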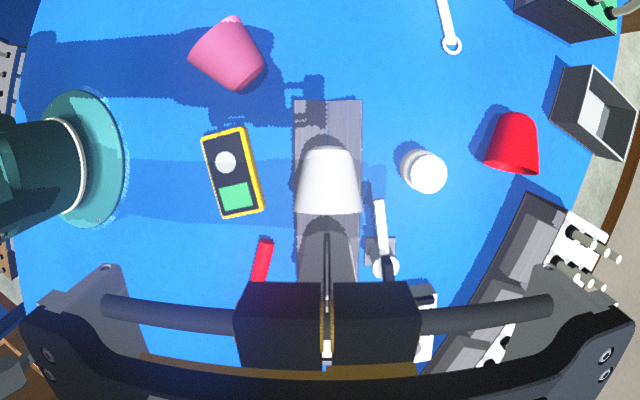

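```bash
python3 - <<'E'
import cv2
a=cv2.imread("pics/w1.png")[90:285,270:420]
cv2.imwrite("pics/w1c.png",cv2.resize(a,None,fx=3,fy=3,interpolation=cv2.INTER_CUBIC))
E
```

```text
(no output)
```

View pics/w1c.png

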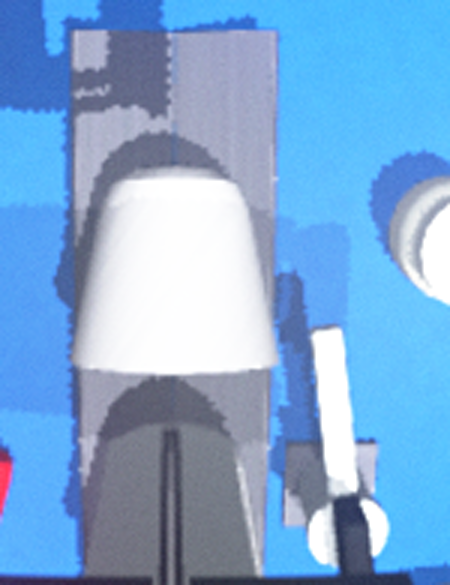

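```bash
python3 - <<'E'
from h import *
import pickle; ci=pickle.load(open("w1.pkl","rb"))
for n,x,y,z in(("L",70,30,.036),("R",277,30,.036),("Redge",262,578,.036),("Redge mid",271,380,.036),("Ledge",77,380,.036),("foot c top",175,170,.063),("bartip",328,327,.059),("knobstart",347,500,.093),("knobend",354,572,.093),("bar at knob",341,492,.059),("mouth l",73,365,.06),("mouth r",277,365,.06)):
    p=bp(ci,270+(x+.5)/3-.5,90+(y+.5)/3-.5,z,True); print(n,p.round(4),C(p).round(4))
E
```

```text
L [0.3909 0.2188 0.036 ] [-0.2039 -0.0452  0.036 ]
R [0.4784 0.251  0.036 ] [-0.2043  0.0481  0.036 ]
Redge [ 0.5737 -0.0077  0.036 ] [0.0714 0.0492 0.036 ]
Redge mid [0.5359 0.096  0.036 ] [-0.0389  0.0492  0.036 ]
Ledge [0.448  0.0637 0.036 ] [-0.0386 -0.0444  0.036 ]
foot c top [0.4566 0.1769 0.063 ] [-0.1421  0.0023  0.063 ]
bartip [0.5458 0.1346 0.059 ] [-0.0718  0.0717  0.059 ]
knobstart [0.5765 0.0713 0.093 ] [-0.0018  0.0789  0.093 ]
knobend [0.5952 0.0384 0.093 ] [0.0354 0.0852 0.093 ]
bar at knob [0.5844 0.0612 0.059 ] [0.0104 0.0829 0.059 ]
mouth l [0.4437 0.0783 0.06  ] [-0.0538 -0.0435  0.06  ]
mouth r [0.5305 0.1102 0.06  ] [-0.0541  0.0489  0.06  ]
```

```bash
sed -i 's/^YAW=.*/YAW=-1.220; O=np.array([0.5035,0.0450,0])/' h.py; python3 - <<'E'
from h import *
R=tool(.228)
robot.move_ptp(W([-.205,0,.14]),R)
robot.move_linear(W([-.19,0,.05]),0.12)
f=lambda:print(robot.get_state()["time"],C(robot.get_state()["ee_pos"]).round(4),robot.get_state()["force"].round(1))
f()
h=robot.move_linear(W([-.06,0,.05]),0.06,threshold=15); print(h); f()
save("scene","s2");save("top","t2")
E
cat > crop.py <<'E'
import cv2,sys
n,x0,y0,x1,y1,k=sys.argv[1],*map(int,sys.argv[2:7])
cv2.imwrite(f"pics/{n}c.png",cv2.resize(cv2.imread(f"pics/{n}.png")[y0:y1,x0:x1],None,fx=k,fy=k,interpolation=cv2.INTER_CUBIC))
E
python3 crop.py s2 255 110 390 240 4;python3 crop.py t2 225 150 375 260 5
```

```text
5.075 [-0.19    0.0005  0.0507] [-0.1  0.2 -0.7]
False
7.3917 [-0.06  0.    0.05] [-1.1  0.8  0.2]
```

View pics/s2c.png

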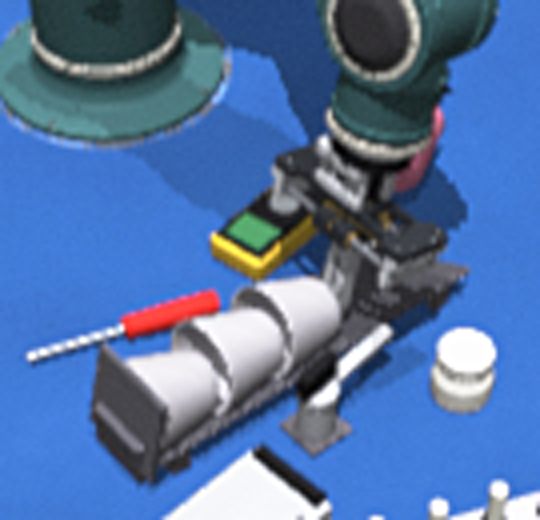

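View pics/t2c.png

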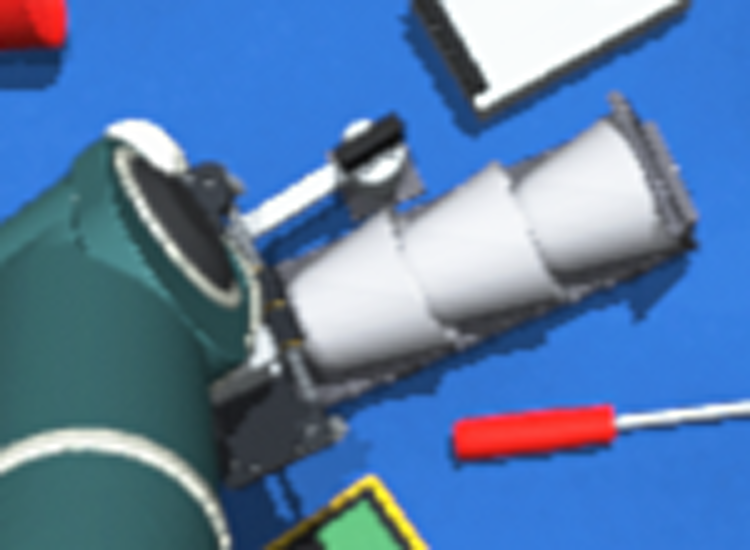

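```bash
python3 - <<'E'
from h import *
f=lambda:print(robot.get_state()["time"],C(robot.get_state()["ee_pos"]).round(4),robot.get_state()["force"].round(1))
h=robot.move_linear(W([0.015,0,.05]),0.06,threshold=15); print(h); f()
h=robot.move_linear(W([0.07,0,.05]),0.03,threshold=15); print(h); f()
save("scene","s3");save("top","t3")
E
python3 crop.py s3 255 110 390 240 4;python3 crop.py t3 225 150 375 260 5
```

```text
False
8.8917 [0.0149 0.     0.05  ] [ 0.2  0.3 -0.1]
True
9.9917 [ 0.0467 -0.0001  0.0495] [0.1 4.1 0.6]
```

View pics/s3c.png

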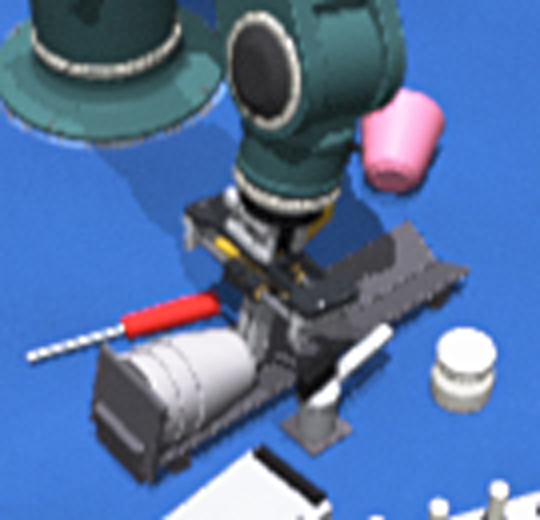

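View pics/t3c.png

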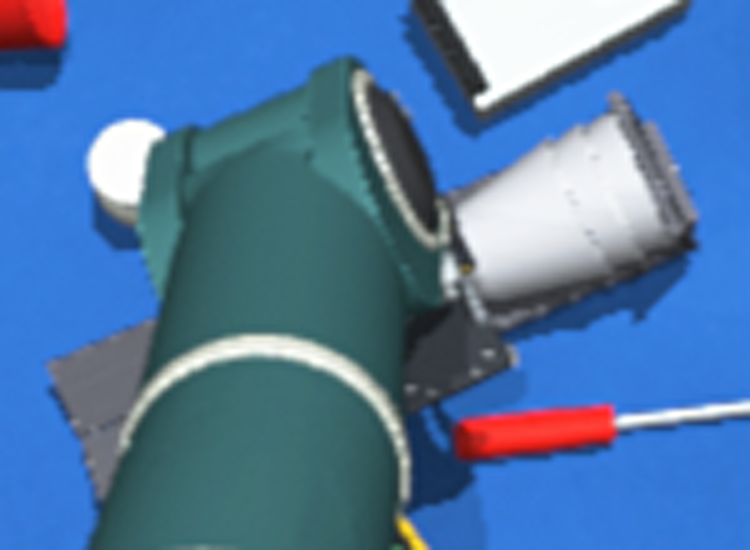

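```bash
python3 - <<'E'
from h import *
f=lambda:print(robot.get_state()["time"],C(robot.get_state()["ee_pos"]).round(4),robot.get_state()["force"].round(1))
h=robot.move_linear(W([0.066,0,.052]),0.015,threshold=25); print(h); f()
robot.pause(.3); f()
robot.move_linear(W([0.0,0,.05]),0.08)
robot.move_linear(W([-0.04,0,.16]),0.2)
robot.move_ptp(W([-.14,-0.0,.30]),tool(0)); f()
save("scene","s4");save("top","t4");save("wrist","w4")
ci=robot.camera_info("wrist")
import pickle; pickle.dump(ci,open("w4.pkl","wb"))
E
python3 crop.py s4 255 110 390 240 4;python3 crop.py t4 225 150 375 260 5
```

```text
True
10.6 [ 0.0467 -0.0002  0.0492] [0.  2.4 0.9]
10.9 [ 0.0467 -0.0003  0.049 ] [-0.9  1.   0.5]
13.0917 [-0.1394 -0.0003  0.2988] [ 0.  -0.6 -0.2]
```

View pics/s4c.png

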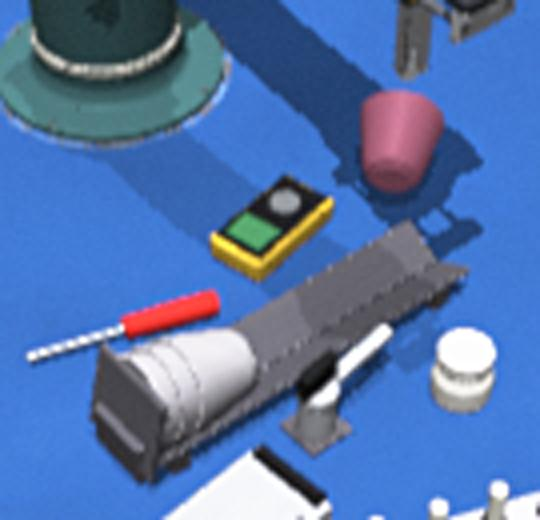

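View pics/t4c.png

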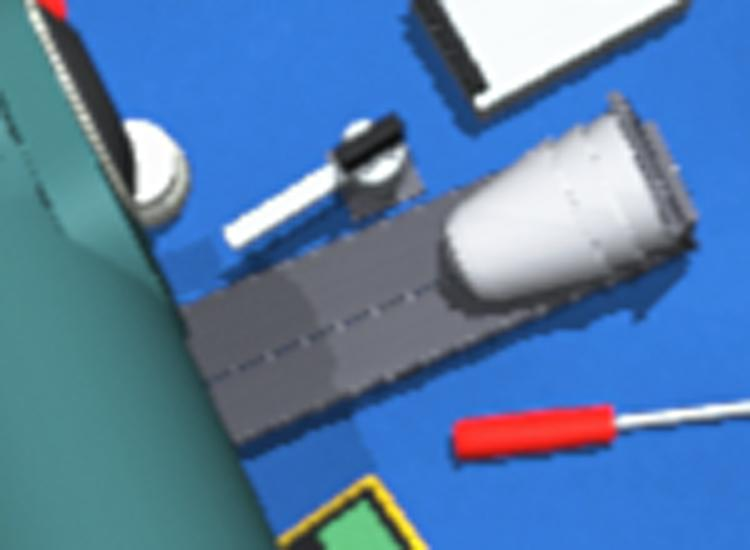

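View pics/w4.png

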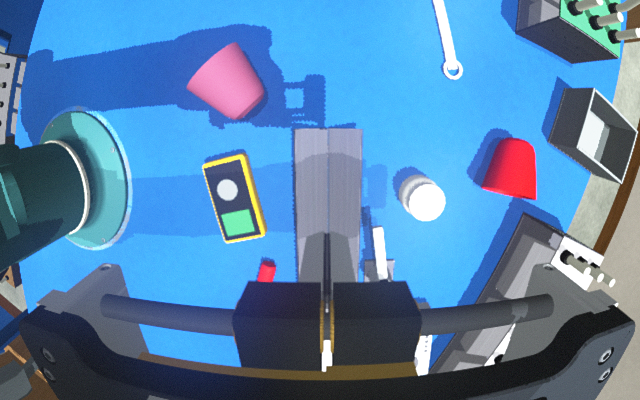

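```bash
python3 crop.py t4 305 165 370 220 12; python3 crop.py s4 275 185 325 235 12
```

```text
(no output)
```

View pics/t4c.png

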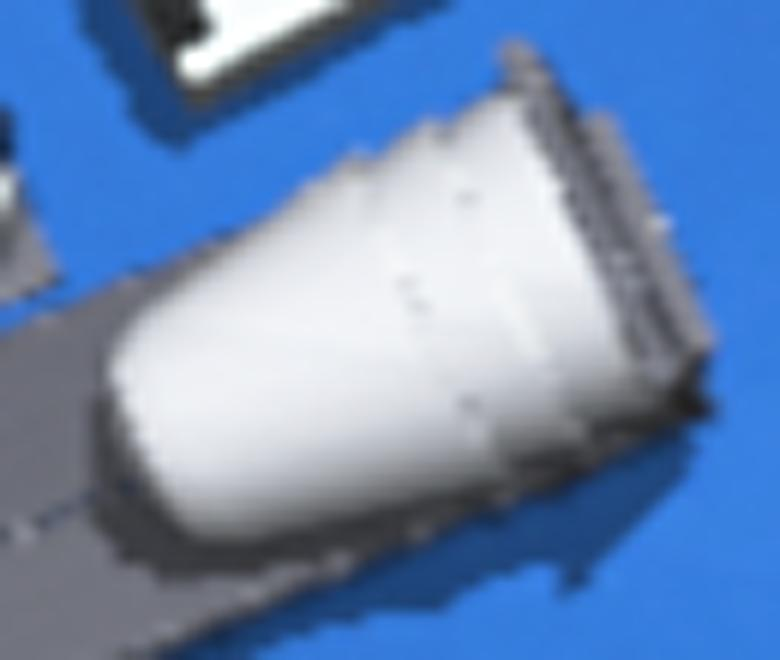

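View pics/s4c.png

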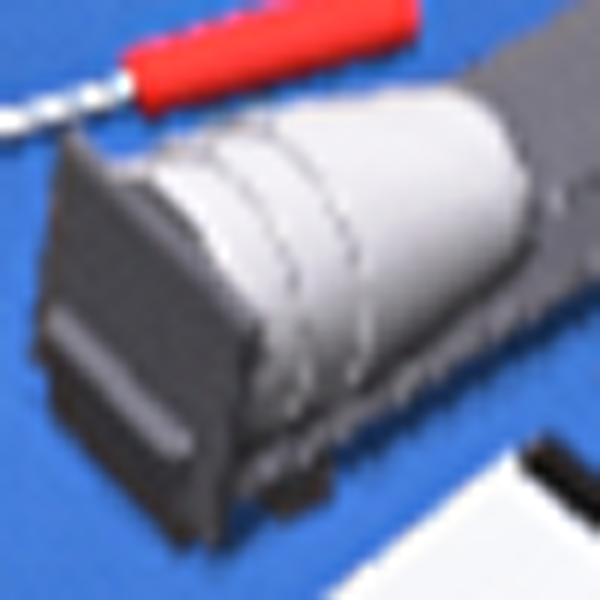

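```bash
python3 - <<'E'
from h import *
ci=robot.camera_info("top")
f=lambda x,y,z,n:print(n,C(bp(ci,305+(x+.5)/12-.5,165+(y+.5)/12-.5,z)).round(4))
f(355,155,.065,"c");f(432,122,.065,"b");f(515,95,.065,"a")
f(400,290,.109,"c top");f(490,260,.109,"b top");f(565,205,.109,"a top")
f(580,225,.109,"a top'")
f(112,365,.063,"foot edge");f(128,400,.063,"foot edge");
f(650,340,.109,"plate");f(600,110,.11,"plate top back");f(520,50,.11,"")
E
```

```text
c [0.1402 0.0462 0.065 ]
b [0.1621 0.0462 0.065 ]
a [0.1847 0.0442 0.065 ]
c top [1.303e-01 1.000e-04 1.090e-01]
b top [ 0.154  -0.0019  0.109 ]
a top [0.1769 0.0035 0.109 ]
a top' [ 0.1782 -0.0027  0.109 ]
foot edge [0.0607 0.0208 0.063 ]
foot edge [0.0608 0.0108 0.063 ]
plate [ 0.1818 -0.0363  0.109 ]
plate top back [0.195 0.022 0.11 ]
 [0.1831 0.0442 0.11  ]
```

```bash
python3 crop.py t4 285 165 315 200 18; python3 - <<'E'
from h import *
import pickle
ci=robot.camera_info("top")
p=bp(ci,225+(369.5)/5-.5,150+(143.5)/5-.5,.093);print(C(p))
c1=pickle.load(open("w1.pkl","rb"))
t=C(bp(c1,270+328.5/3-.5,90+327.5/3-.5,.059,True)); print(t,t+[.1033,.0125,0])
E
```

```text
[0.03619966 0.08123582 0.093     ]
[-0.06955571  0.07052845  0.059     ] [0.03374429 0.08302845 0.059     ]
```

View pics/t4c.png

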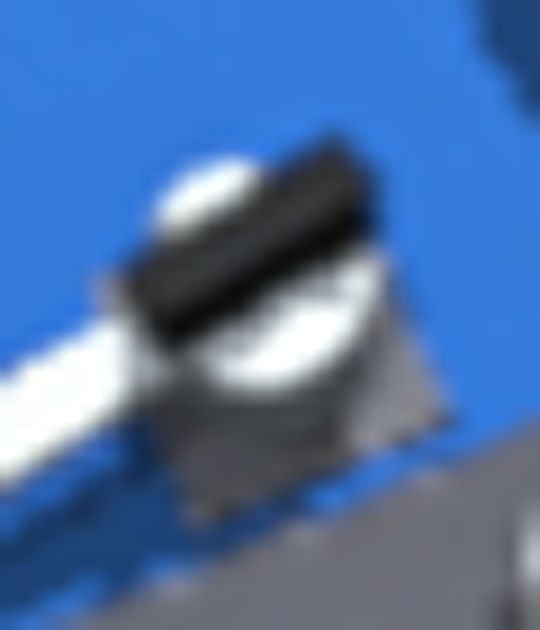

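```bash
python3 - <<'E'
from h import *
robot.gripper_to(0.06)
robot.move_ptp(W([.034,.083,.15]),tool(0))
save("wrist","w5");save("scene","s5"); print(robot.get_state()["time"])
import pickle;pickle.dump(robot.camera_info("wrist"),open("w5.pkl","wb"))
E
python3 crop.py w5 200 150 450 400 3; python3 crop.py s5 255 110 390 240 4
```

```text
15.3333
```

View pics/w5.png

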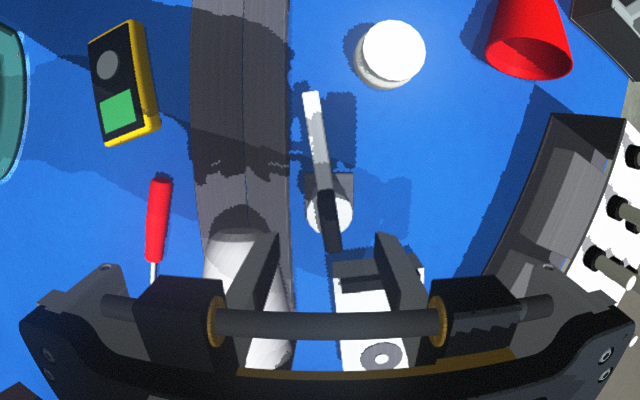

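View pics/s5c.png

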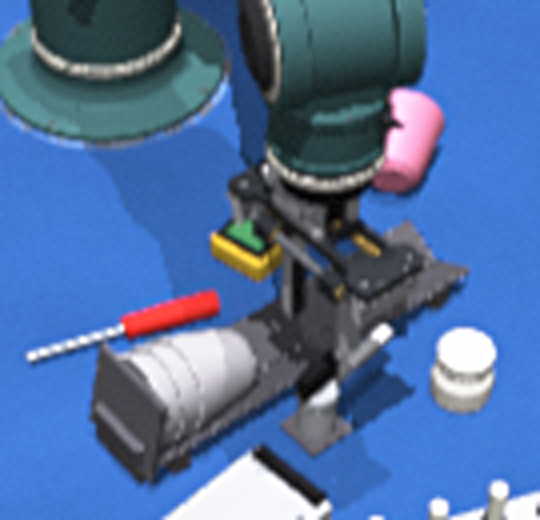

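```bash
python3 crop.py w5 280 80 360 270 4
```

```text
(no output)
```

View pics/w5c.png

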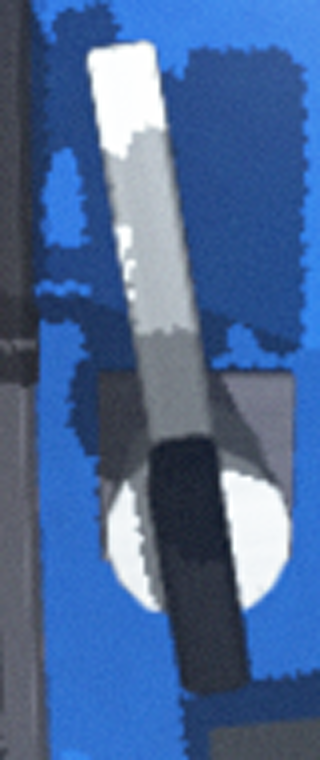

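```bash
python3 - <<'E'
from h import *
import pickle
ci=pickle.load(open("w5.pkl","rb"))
for n,x,y,z in(("k",152,440,.093),("k",212,437,.093),("k",248,683,.093),("k",190,692,.093),("tip",121,45,.059),("barR",198,330,.059),("barL",135,330,.059),("disc top",198,525,.06)):
    print(n,C(bp(ci,280+(x+.5)/4-.5,80+(y+.5)/4-.5,z,True)).round(4))
E
```

```text
k [0.0058 0.0776 0.093 ]
k [0.0053 0.0884 0.093 ]
k [0.0541 0.0958 0.093 ]
k [0.056  0.0846 0.093 ]
tip [-0.0677  0.0705  0.059 ]
barR [-0.0093  0.0862  0.059 ]
barL [-0.0093  0.0732  0.059 ]
disc top [0.0323 0.0864 0.06  ]
```

```bash
python3 - <<'E'
from h import *
f=lambda:print(round(robot.get_state()["time"],2),C(robot.get_state()["ee_pos"]).round(4),robot.get_state()["force"].round(1),robot.get_state()["moment"].round(2),round(robot.get_state()["opening"],4))
P=[.033,.085,.083]
robot.move_ptp(W(P[:2]+[.13]),tool(0,.13))
print(robot.move_linear(W(P),0.06,threshold=10)); f()
robot.gripper_to(0.0); f()
save("wrist","w6")
E
python3 crop.py w6 200 80 440 300 3
```

```text
False
16.52 [0.0331 0.0852 0.0833] [ 0.5 -0.5 -0.8] [ 0.01  0.02 -0.03] 0.0599
17.29 [0.0329 0.0854 0.083 ] [ 4.4  2.  -3.4] [ 0.31 -0.96 -0.01] 0.0139
```

View pics/w6c.png

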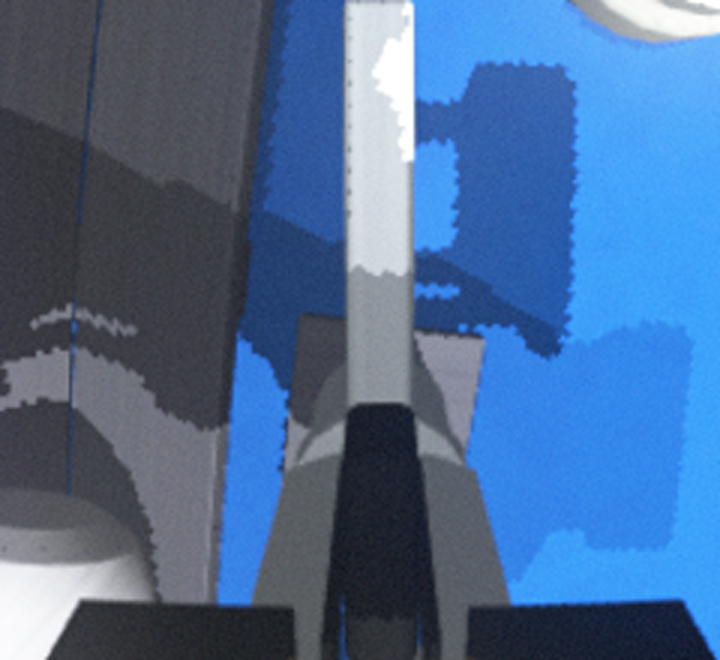

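```bash
python3 - <<'E'
from h import *
P=[.033,.0853,.083]
for a in np.arange(.1,1.451,.15):
    q=robot.ik(W(P),tool(0,.13+a))
    if q is None: print("no ik",a);break
    robot.goto_joints(q)
    s=robot.get_state(); print(round(s["time"],2),round(a,2),C(s["ee_pos"]).round(4),s["force"].round(1),s["moment"].round(2),round(s["opening"],4))
    if np.linalg.norm(s["force"])>25: print("stop");break
save("wrist","w7");save("top","t7");save("scene","s7")
E
python3 crop.py s7 255 110 390 240 4;python3 crop.py t7 225 150 375 260 5
```

```text
17.59 0.1 [0.033  0.0852 0.083 ] [ 1.6  1.3 -0.2] [ 0.23 -0.22  0.06] 0.0135
17.85 0.25 [0.0331 0.085  0.083 ] [-2.6 -0.6  3.2] [-0.15  0.62 -0.  ] 0.0139
18.11 0.4 [0.0333 0.0846 0.083 ] [-4.8 -2.3  4.7] [-0.45  1.07  0.05] 0.0142
18.37 0.55 [0.0335 0.0844 0.083 ] [-6.1 -2.7  7.1] [-0.74  1.38 -0.01] 0.0136
18.62 0.7 [0.0337 0.0841 0.083 ] [-8.9 -4.7  8.5] [-1.05  1.66 -0.02] 0.0143
18.88 0.85 [0.034  0.0839 0.083 ] [-8.4 -4.8  9.9] [-1.44  1.89  0.01] 0.0137
19.14 1.0 [0.0343 0.0838 0.083 ] [-9.5 -7.4 10.5] [-1.8   2.    0.04] 0.0135
19.4 1.15 [0.0346 0.0837 0.0829] [-8.5 -9.  10.7] [-2.07  1.95  0.03] 0.0138
19.66 1.3 [0.0349 0.0836 0.083 ] [ -8.5 -10.6  10.7] [-2.39  1.92  0.03] 0.0136
19.92 1.45 [0.0353 0.0836 0.0829] [ -7.  -11.7   9.7] [-2.61  1.67 -0.09] 0.0137
```

View pics/w7.png

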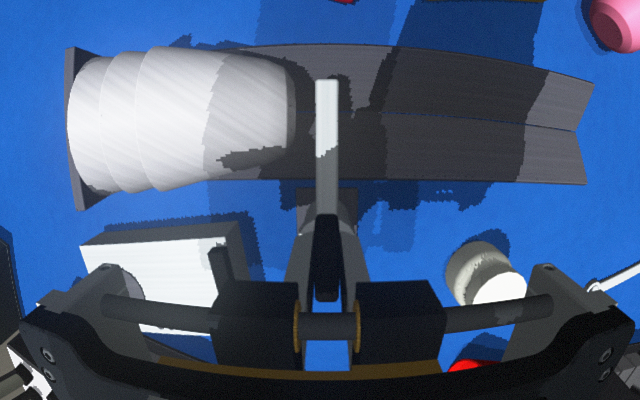

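View pics/s7c.png

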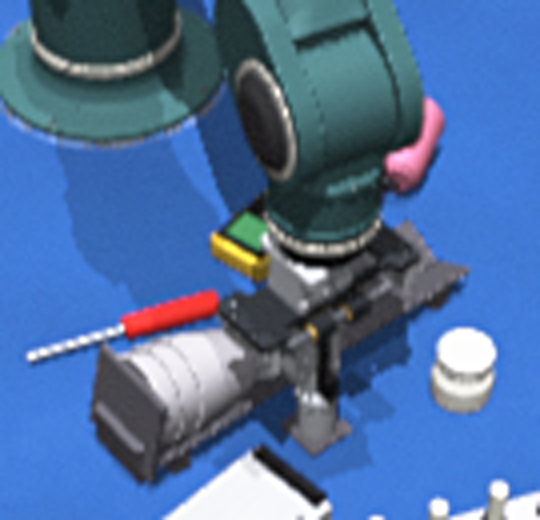

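```bash
python3 - <<'E'
from h import *
P=[.0353,.0836,.083]
for a in np.arange(1.45,1.57,.02):
    q=robot.ik(W(P),tool(0,.13+a)); robot.goto_joints(q)
    s=robot.get_state(); R=s["tool_rot"]; yaw=np.arctan2(R[1,1],R[0,1])-np.pi/2-YAW-.13
    print(round(s["time"],2),round(a,2),round(yaw,3),C(s["ee_pos"]).round(4),s["force"].round(1),s["moment"].round(2),round(s["opening"],4))
    if abs(s["moment"][2])>.5: print("stop");break
save("wrist","w8")
E
```

```text
20.32 1.45 1.445 [0.0354 0.0835 0.083 ] [-1.1  0.2  3.2] [-0.09  0.39 -0.27] 0.0143
20.57 1.47 1.468 [0.0354 0.0835 0.083 ] [-2.3 -0.3  4.7] [-0.21  0.53 -0.56] 0.0139
stop
```

View pics/w8.png

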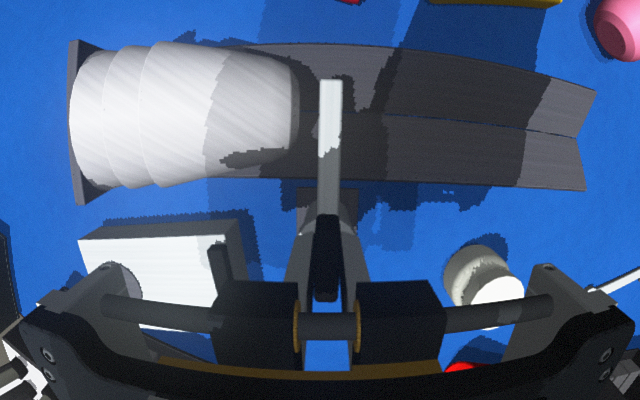

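```bash
python3 - <<'E'
from h import *
f=lambda:print(round(robot.get_state()["time"],2),C(robot.get_state()["ee_pos"]).round(4),robot.get_state()["force"].round(1),robot.get_state()["moment"].round(2),round(robot.get_state()["opening"],4))
P=[.0353,.0836,.083]
robot.goto_joints(robot.ik(W(P),tool(0,.13+1.495))); f()
robot.gripper_to(.036); f()
robot.move_linear(W([.0353,.0836,.19]),.12); save("wrist","w9")
import pickle;pickle.dump(robot.camera_info("wrist"),open("w9.pkl","wb"))
robot.move_ptp(W([.0,.10,.33]),tool(0,1.6))
robot.move_ptp(np.array([.26,.50,.3]),tool(0,0.3)); f()
save("top","t9");save("scene","s9")
E
python3 crop.py t9 225 150 375 260 5;python3 crop.py s9 255 150 390 240 5
```

```text
20.87 [0.0354 0.0836 0.083 ] [-1.9 -1.2  3.6] [-0.13  0.38 -0.69] 0.014
21.42 [0.0352 0.0836 0.083 ] [-0.2 -0.  -0.2] [ 0.06 -0.02 -0.01] 0.0361
25.23 [-0.5103 -0.0717  0.2998] [ 0.4 -0.3  0.7] [-0.05  0.02 -0.07] 0.0361
```

View pics/w9.png

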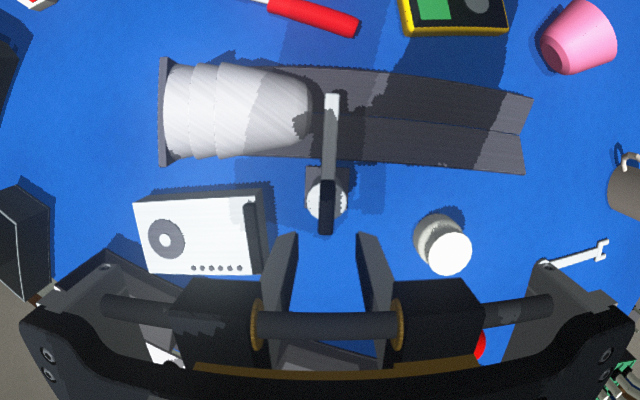

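View pics/t9c.png

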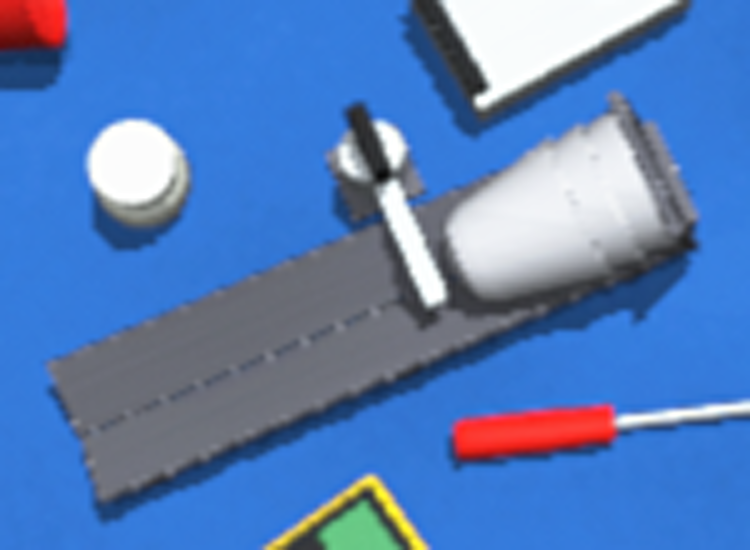

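View pics/s9.png

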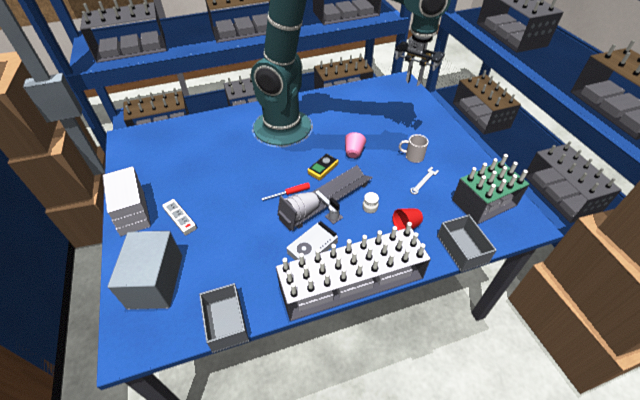

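```bash
python3 crop.py w9 290 80 370 245 4; python3 crop.py w9 150 40 350 190 4; cp pics/w9c.png pics/w9d.png; python3 crop.py w9 290 80 370 245 4
```

```text
(no output)
```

View pics/w9c.png

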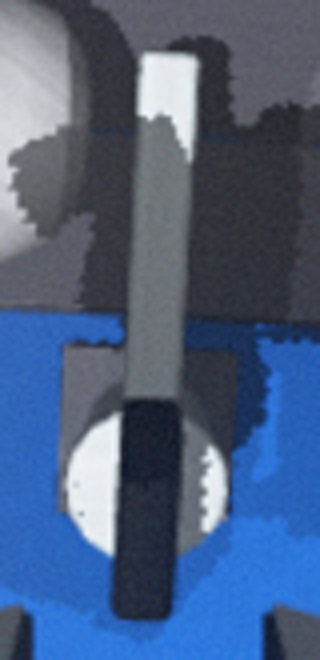

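View pics/w9d.png

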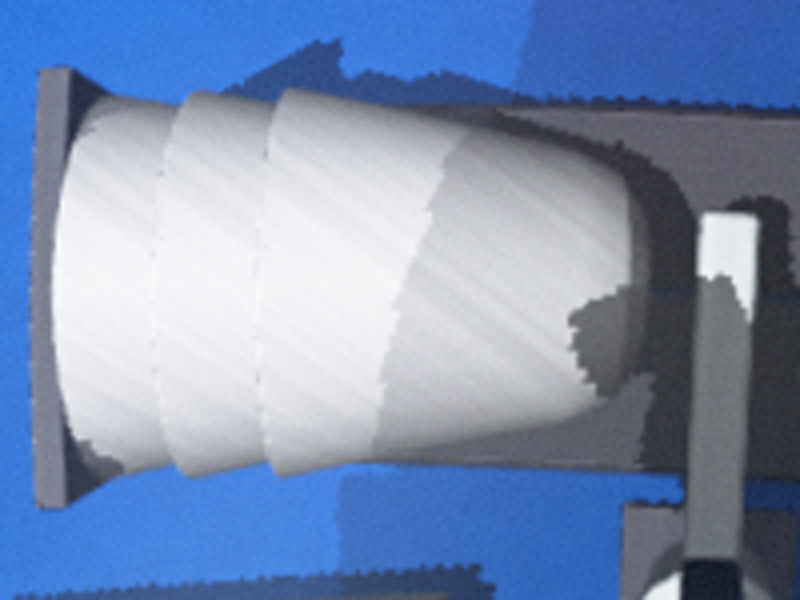

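```bash
python3 - <<'E'
from h import *
import pickle
ci=pickle.load(open("w9.pkl","rb"))
g=lambda x,y,z,x0=290,y0=80:C(bp(ci,x0+(x+.5)/4-.5,y0+(y+.5)/4-.5,z,True))
t=g(168.5,53,.059);b=g(155,380,.059);d=t-b
print(t,b,"angle",np.arctan2(d[1],d[0])%(2*np.pi)-3.262)
e1=g(0,308,.036);e2=g(310,324,.036);d=e2-e1;print("edge yaw",d[1]/d[0],e1,e2)
print([g(x,y,.109,150,40).round(4) for x,y in((52,290),(155,290),(258,290))], g(640,290,.063,150,40),g(75,290,.11,150,40))
E
```

```text
[ 0.03527505 -0.0177174   0.059     ] [0.03404577 0.05970372 0.059     ] angle 1.4662653878942504
edge yaw 0.0034658600460256575 [0.07422137 0.04735893 0.036     ] [-0.00521724  0.0470836   0.036     ]
[array([0.1773, 0.0019, 0.109 ]), array([0.1522, 0.0027, 0.109 ]), array([0.129 , 0.0032, 0.109 ])] [0.0544974  0.00145694 0.063     ] [0.17098452 0.00209656 0.11      ]
```

```bash
python3 - <<'E'
from h import *
robot.sign_off(); print(robot.get_state()["time"])
E
```

```text
the job is handed in; nothing more can be done
the job is handed in; nothing more can be done
```

The three housings are nested and pushed up against the end stop, and the latch is turned to its end stop with its bar across the cradle behind the stack. I handed the job in at about 25 s of the 56 s allowed.

**Stack:** I pushed the farthest housing along with closed, tilted fingers. Two firm pushes, stopped at 15 N and 25 N, ended within 0.1 mm of the same place. In the pictures the rims are about 22 mm apart, and the front mouth is at the stop plate.

**Latch:** I gripped the knob and turned it until the resisting moment rose to about 0.7 N m. In the picture taken after letting go, the bar measures about 1.46 rad against the 1.45 rad end stop. It lies about 12 mm behind the stack's foot.

**Disagreements:**
- **Foot position:** the two cameras place the stack's foot about 6 mm apart along the cradle, at 0.0545 m and 0.0607 m. Full nesting predicts about 0.0575 m, between the two.
- **Rim spacing:** the last wrist picture gave 23 to 25 mm at first. It came to about 22 mm once I allowed for the later rims sitting lower.

I did not check the contact at the stop from the side. It rests on the two matching pushes and the view from above. In the last pictures the other things on the bench, including the pink and red look-alikes, look unmoved. The arm was clear of everything.

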